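Backing board through a cut-out

TASK

The hole cut in the framed plasterboard panel needs a backing board behind it. Pick up the long thin wooden board, tip it end first through the cut-out, level it inside and pull it up flat and snug against the underside of the plasterboard, square to the cut-out and centred on it so that both ends lap behind the panel beyond the hole's two short edges. Finish while still holding the board there with a light steady upward pull (do not let go), and leave the other things on the bench alone.

Things in the scene. Friction and masses are not known exactly. Their poses are not given: they have to be found in the camera images.
- panel: Pale plasterboard, 240 x 400 x 12 mm, face up on a closed frame of 25 mm wide, 95 mm high timber, fixed to the bench. Origin at the centre of its underside, on the bench; z up, y along the 400 mm. Plasterboard underside at z 95 mm, top face 107 mm. In its middle a cut-out, 120 mm along x, 140 mm along y. Cavity below 190 mm along x, 350 mm along y, floored by the bench; no other way in.
- cutout (a point): Centre of the cut-out, level with the underside of the plasterboard (95 mm above the bench); axes as the panel's.
- board: The backing board: a loose, plain thin wooden board, 50 x 200 x 12 mm, about 0.1 kg, lying flat on the bench left of the panel. Origin at the centre of its underside; y along its 200 mm length, x across its 50 mm width, z up through the 12 mm thickness.
- board_end_a (a point): Middle of the board's +y end face (100 mm from its centre, 6 mm above its underside).
- board_end_b (a point): Middle of the board's -y end face (100 mm from its centre, 6 mm above its underside).
- tape_measure: Yellow tape measure, 75 x 101 x 37 mm, a bystander to be left alone. Origin at the centre of its underside.
- short_block: Short dark wooden block, 40 x 160 x 20 mm, too short and thick for this job: a bystander. Origin at the centre of its underside, y along its length.
- screw_tin: Brown-grey open screw tin, 75 mm across, 79 mm high, a bystander. Origin at the centre of its underside.
- cork_block: Cork sanding block, 63 x 110 x 31 mm, a bystander. Origin at the centre of its underside, y along its length.

How it is judged (in metres and radians):
On the way:
1. The board reaches through the cut-out: one end below the plasterboard, the other still above it (((z of board_end_a in the frame of panel below 0.09 m and z of board_end_b in the frame of panel above 0.107 m) or (z of board_end_b in the frame of panel below 0.09 m and z of board_end_a in the frame of panel above 0.107 m))), for 0.1 s.
At the end, for the whole second after the job is handed in: The robot still holds the board at rest, pressed up against the underside of the plasterboard with over 1 N, both ends within 5 mm of it, its length within 0.14 rad of the panel's, its centre within 22 mm of the cut-out's, and both ends at least 10 mm beyond the cut-out's short edges (((y of board_end_a in the frame of panel above 0.08 m and y of board_end_b in the frame of panel below -0.08 m) or (y of board_end_b in the frame of panel above 0.08 m and y of board_end_a in the frame of panel below -0.08 m)) and z of board_end_a in the frame of panel between 0.084 and 0.095 m and z of board_end_b in the frame of panel between 0.084 and 0.095 m and angle between the y axis of board and the y axis of panel, either way round below 0.14 rad and angle between the z axis of board and the z axis of panel, either way round below 0.1 rad and horizontal distance between board and cutout below 0.022 m and contact force between board and panel above 1 N and contact force between board and the fingers above 2 N and linear speed of board below 0.02 m/s); the arm keeps its last pose, push and grip.
It fails at once if The tape measure is moved by more than 30 mm (distance of tape_measure from where it was at the start of the episode above 0.03 m).
It fails at once if The short block is moved by more than 30 mm (distance of short_block from where it was at the start of the episode above 0.03 m).
It fails at once if The screw tin is moved by more than 30 mm (distance of screw_tin from where it was at the start of the episode above 0.03 m).
It fails at once if The cork block is moved by more than 30 mm (distance of cork_block from where it was at the start of the episode above 0.03 m).
It also fails if it takes over 48 s, if anything falls off the work surface, if the arm or the gripper's body presses on something with over 40 N, if the wrist force passes 120 N, or if a joint passes its speed limit or range.

ROBOT

A 7-joint arm with a two-finger parallel gripper is mounted at the origin on a cart in front of the work surface, level with it; the furniture and walls round the work are solid. World frame = base frame: x ahead of the robot, y to its left, z up, the work surface at z = 0. Lengths are in m, angles in degrees, forces in N, time in s.
With the tool pointing down it reaches from about 0.425 to 0.975 m from the base axis. Payload 16.7 kg.
Tool frame: the origin (TCP) lies at the centre of the arm's flange, where the gripper is bolted on; the fingertips stand 173 mm ahead of it and the grasp point (between the pads) lies 155 mm ahead of it; z points along the fingers, y is the line along which they close (so a half turn about z gives the same grasp; the last joint's range is limited). The gripper opens to 85 mm and grips with 20 to 120 N. Pads are 22 mm wide; open, the fingers measure 114 mm over their backs; the gripper's body (76 mm by 85 mm) begins 54 mm behind the grasp point. The pads swing forward as they close: fully open they stand 13 mm farther back than shut.
Start: joints at [-73.94, 24.414, 4.234, 92.017, -1.954, 63.644, -3.845], TCP at [0.281, 0.614, 0.405] pointing down, gripper open.
Joint ranges: [-163.25, 163.25], [-28.42, 122.38], [-70.27, 78.77], [12.13, 141.07], [-58.53, 238.53], [9.26, 117.41], [-156.51, 156.51]. Speed limits (degrees/s): [108.29, 108.29, 136.94, 136.94, 172.46, 172.46, 172.46].

INTERFACE

Orientations are given as a 3x3 rotation matrix whose columns are the frame's x, y, z axes.
In Python, from station import sensors, cams, workorder gives the robot as it stands.
- The arm moves only by the shell command python3 -m inch 'ROWS' [FORCE]. ROWS is JSON, a list of rows, each a list of 3 entries, a list of its own where there are three numbers: the opening, from 0 (shut) to 1 (fully open), then the shift along the tool's x, y, z normalised to -1 to 1, where 1 is 0.12 m, then the turn about the tool's z normalised to -1 to 1, where 1 is 90 degrees. A call has 1 to 8 rows; each row is the pose to reach, as a shift and turn from the pose commanded when the call began, along the tool's axes at that moment; what a row does not reach only later rows make up. A row lasts 1/8 s, in which the tool goes at most 62.5 mm and 10.7 degrees, less where a joint would pass 70% of its speed; a pose out of reach is approached as far as the arm can. A call with a number of a shift or a turn outside -1 to 1 is refused whole. A call with a gripper value outside its range is refused whole. The fingers move at their own pace and stop on an object; FORCE is the grip in N (left out, the last holds). Time passes only in rows, so rows that repeat a pose let the fingers close. It gives the time, the measured TCP pose, the force and the opening at its end, in the units of the state.
- sensors.state(): the state, without advancing time (a new reading comes with each control period).
- cams.capture(name): name is "side" or "top" or "wrist"; returns the picture (420x560x3 uint8, blue, green, red); there is no depth.
- cams.camera_params(name): a dict with "intrinsics" (3x3 intrinsics, pixels), "xyz" and "attitude" of the camera in the world. Camera axes: x right, y down, z forward; pixel columns grow to the right and rows downward; lengths in m; the calibration is good to about 2 mm. The wrist camera is an equidistant fisheye: a pixel r from the principal point sees the ray r / f radians off the axis. A picture is of the moment at which its call begins: read the wrist's pose just before it. camera_params takes no time and is no camera call; for the wrist camera it gives the pose at the moment of the call.
- workorder.finish_job(): hands the job in, once; it reports no verdict.
The state is a dict: "time": time; "q": joint angles; "joint_velocities": joint speeds; "effort": joint torques, N m; "ee_pos": TCP position; "eef_rot": TCP orientation; "ft_force": force on the tool from outside, world axes, zero at the start; "moment": the same for the moment, N m; "opening": finger opening in m.
Only numpy, scipy, OpenCV 4.12 (cv2) and the standard library are available. Lean on these libraries where they do the work, as an engineer would, in place of code of your own. Each camera call takes 0.05 s, during which the arm holds its last target. There are 200 camera calls.

## Working session

There is one attempt and no reset: what is moved stays moved. The work goes in short steps, Python scripts to look and compute and a shell command to move; the robot and the scene stay as the last step left them, time stands still between calls to the robot, and variables do not carry over. Pictures are saved under pics/ and viewed, on a budget of 10 in all, crops included, one or two more only if the job needs it, and the job is handed in when it is done.

```bash
ls; mkdir -p pics
python3 - <<'E'
from station import sensors,cams
import cv2,numpy as np
np.set_printoptions(precision=4,suppress=True)
print(sensors.state())
for n in ("top","side","wrist"):
    p=cams.camera_params(n);print(n,p)
    cv2.imwrite(f"pics/{n}0.png",cams.capture(n))
E
```

```text
pics
{'time': 0.0, 'q': array([-73.9408,  24.4502,   4.2313,  92.0518,  -1.9526,  63.6436,
        -3.8454]), 'joint_velocities': array([ 0.0181, -0.0032, -0.0251,  0.0744,  0.0742,  0.1792, -0.0483]), 'effort': array([  0.0017, -94.9859,   3.7613, -46.3503,   0.0194,   0.0104,
         0.    ]), 'ee_pos': array([0.2812, 0.6134, 0.404 ]), 'eef_rot': array([[-0.909 ,  0.4167, -0.0004],
       [ 0.4167,  0.909 , -0.0012],
       [-0.0001, -0.0013, -1.    ]]), 'ft_force': array([-0.4969, -0.0947, -0.7962]), 'moment': array([ 0.0439, -0.0272,  0.0326]), 'opening': 0.08568007748889257}
top {'intrinsics': array([[441.829 ,   0.    , 283.2308],
       [  0.    , 441.829 , 205.6424],
       [  0.    ,   0.    ,   1.    ]]), 'xyz': array([0.3011, 0.222 , 1.0456]), 'attitude': array([[-0.0032, -0.9902,  0.1398],
       [-0.9996,  0.0068,  0.0256],
       [-0.0263, -0.1397, -0.9898]])}
side {'intrinsics': array([[392.1429,   0.    , 286.0861],
       [  0.    , 392.1429, 215.9163],
       [  0.    ,   0.    ,   1.    ]]), 'xyz': array([0.3218, 1.1625, 0.5645]), 'attitude': array([[-0.992 , -0.0769,  0.1003],
       [-0.1244,  0.453 , -0.8828],
       [ 0.0224, -0.8882, -0.4589]])}
wrist {'intrinsics': array([[325.1923,   0.    , 282.4115],
       [  0.    , 325.1923, 202.8437],
       [  0.    ,   0.    ,   1.    ]]), 'xyz': array([0.2218, 0.6405, 0.3729]), 'attitude': array([[ 0.4168,  0.8778,  0.2359],
       [ 0.909 , -0.4024, -0.1087],
       [-0.0004,  0.2598, -0.9657]])}
```

View pics/top0.png

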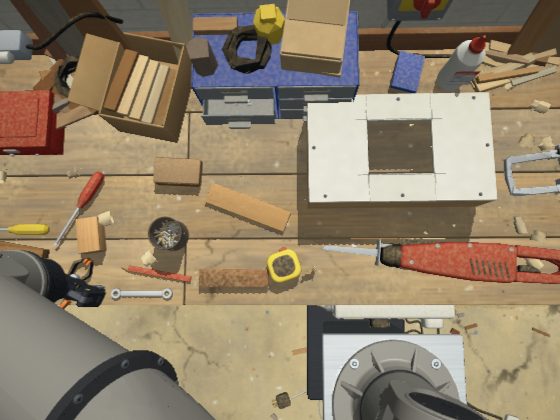

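View pics/side0.png

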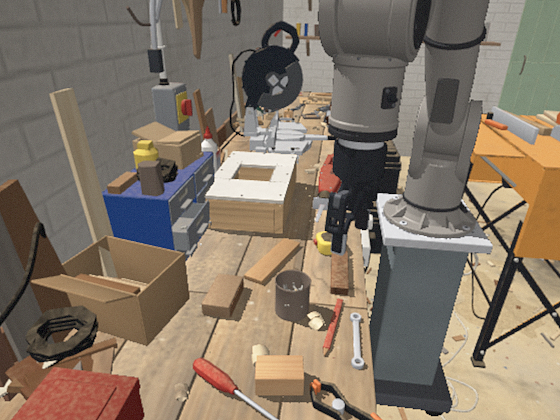

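The top view shows the board with corners near (212,185), (291,212), (286,231) and (205,204). The panel spans about (306,95) to (497,203), and its cut-out about (368,120) to (434,172). Next I'll rectify the top view onto the known heights and measure.

```bash
cat > h.py <<'E'
import numpy as np,cv2
from station import cams
def rect(img,p,z,x0,y0,w,h,s=0.0005):
    """metric top map: col -> -y from y0, row -> -x from x0"""
    K,R,t=np.array(p["intrinsics"]),np.array(p["attitude"]),np.array(p["xyz"])
    P=K@R.T@np.c_[np.eye(3),-t]
    A=np.array([[0,-s,x0],[-s,0,y0],[0,0,z],[0,0,1]])
    return cv2.warpPerspective(img,np.linalg.inv(P@A),(int(w/s),int(h/s)),flags=cv2.INTER_LINEAR)
E
python3 - <<'E'
from h import *
img=cv2.imread("pics/top0.png");p=cams.camera_params("top")
K,R,t=[np.array(p[k]) for k in("intrinsics","attitude","xyz")]
def pt(u,v,z):
    d=R@np.linalg.solve(K,[u,v,1]);return t+d*(z-t[2])/d[2]
print("board rough",pt(248,208,.012),"panel rough",pt(401,148,.107))
pc=pt(401,148,.107);bc=pt(248,208,.012)
s=.0005
def seg(z,c,w,h,mask,name):
    x0,y0=c[0]+h/2,c[1]+w/2
    r=rect(img,p,z,x0,y0,w,h);m=mask(cv2.cvtColor(r,cv2.COLOR_BGR2HSV)).astype(np.uint8)
    m=cv2.morphologyEx(m,cv2.MORPH_OPEN,np.ones((9,9)))
    n,l,st,_=cv2.connectedComponentsWithStats(m);k=1+np.argmax(st[1:,4]);m=(l==k).astype(np.uint8)
    cs,hi=cv2.findContours(m,cv2.RETR_CCOMP,cv2.CHAIN_APPROX_NONE)
    for cc in cs:
        if cv2.contourArea(cc)<4000: continue
        b=cv2.minAreaRect(cc);B=cv2.boxPoints(b)
        W=np.c_[x0-B[:,1]*s,y0-B[:,0]*s]
        print(name,"centre",W.mean(0),"edges",W[1]-W[0],W[2]-W[1],np.linalg.norm(W[1]-W[0]),np.linalg.norm(W[2]-W[1]))
        cv2.drawContours(r,[B.astype(int)],0,(0,0,255),1)
    return r
a=seg(.107,pc,.46,.3,lambda H:(H[...,2]>185)&(H[...,1]<50),"panel")
r=rect(img,p,.012,bc[0]+.1,bc[1]+.15,.3,.2);H=cv2.cvtColor(r,cv2.COLOR_BGR2HSV)
print(H[200,300],H[200,250],H[60,300],H[330,300])
b=seg(.012,bc,.3,.2,lambda H:(H[...,2]>165)&(H[...,1]>90)&(H[...,1]<190),"board")
o=np.zeros((600,800,3),np.uint8);a=cv2.resize(a,None,fx=.6,fy=.6);b=cv2.resize(b,None,fx=.6,fy=.6)
o[:a.shape[0],:a.shape[1]]=a;o[360:360+b.shape[0],:b.shape[1]]=b
cv2.imwrite("pics/rect.png",o)
E
```

```text
board rough [0.44204719 0.33220452 0.012     ] panel rough [ 0.55829344 -0.00981158  0.107     ]
panel centre [ 0.56306238 -0.00775976] edges [ 0.00344339 -0.39943153] [-0.23975376 -0.00206682] 0.39944637237339337 0.23976267257328024
panel centre [ 0.56249137 -0.01285628] edges [ 0.01488217 -0.18379503] [-0.14902297 -0.01206663] 0.18439656673168586 0.14951070336915415
[ 17 125 196] [ 17 123 191] [ 20  80 178] [ 19  79 151]
board centre [0.44704718 0.34945452] edges [ 0.         -0.26550001] [-0.11400001  0.        ] 0.265500009059906 0.11400000751018524
```

View pics/rect.png

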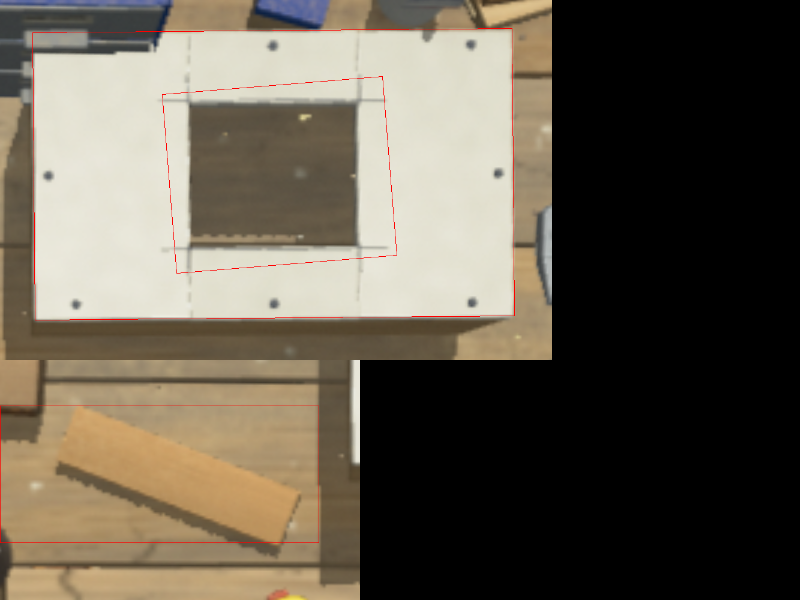

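The panel measures 399.4 x 239.8 mm, which matches its given size. Its centre is (0.563,-0.008), and its y axis is turned about +0.5°. In the rectified lower picture, the board corners at (78,406), (57,466), (300,494) and (278,545) give 199 x 53 mm. That puts its centre at about (0.444,0.334) and its length along (0.368,0.930).

The tool can only turn about vertical, so the board has to pivot passively in the pads. I'll grip it 30 mm off centre, tip it on the panel's edge, and level it by pulling up under the plasterboard.

```bash
cat >> h.py <<'E'
def need(x,y,z,yaw):
    """yaw: world angle (deg) of tool x; prints normalised shift and turn"""
    from station import sensors
    s=sensors.state();R=np.array(s["eef_rot"]);d=R.T@(np.array([x,y,z])-s["ee_pos"])
    a=np.degrees(np.arctan2(R[1,0],R[0,0]));t=-((yaw-a+180)%360-180)
    print("t",round(s["time"],2),"pos",np.round(s["ee_pos"],4),"yaw",round(a,2),"need",np.round(d/.12,3),"turn",round(t/90,3),"F",np.round(s["ft_force"],1),"op",round(s["opening"],4),"q",np.round(s["q"][[0,6]],1))
E
python3 -m inch '[[1,[-0.1,-0.08,0],0.1],[1,[-0.23,-0.19,0],0.21],[1,[-0.37,-0.3,0],0.32],[1,[-0.5,-0.41,0],0.43],[1,[-0.63,-0.51,0],0.54],[1,[-0.77,-0.62,0],0.65],[1,[-0.9,-0.73,0],0.76],[1,[-1,-0.81,0],0.87]]' 20
python3 - <<'E'
from h import *
need(.4329,.3058,.26,68.4)
E
```

```text
time: 1.15
ee_pos: [0.3502, 0.4743, 0.4046]
eef_rot: [[0.23, 0.973, -0.0], [0.973, -0.23, -0.0], [-0.0, -0.0, -1.0]]
ft_force: [-0.1, 0.3, 0.3]
opening: 0.0854
t 1.15 pos [0.3502 0.4743 0.4046] yaw 76.72 need [-1.208  0.994  1.205] turn 0.092 F [-0.1  0.3  0.3] op 0.0854 q [-77.4 -66.2]
```

```bash
python3 -m inch '[[1,[-0.15,0.12,0],0.03],[1,[-0.35,0.27,0],0.06],[1,[-0.55,0.42,0],0.09],[1,[-0.75,0.6,0.1],0.09],[1,[-0.9,0.75,0.3],0.09],[1,[-1,0.9,0.6],0.09],[1,[-1,0.99,0.9],0.09],[1,[-1,0.99,1],0.09]]' 20
python3 - <<'E'
from h import *
need(.4329,.3058,.21,68.4)
p=cams.camera_params("wrist");im=cams.capture("wrist");cv2.imwrite("pics/w1.png",im)
K,R,t=[np.array(p[k]) for k in("intrinsics","attitude","xyz")]
for l,c in {"A":(.1,0),"B":(-.1,0),"A+":(.1,.025),"A-":(.1,-.025),"B+":(-.1,.025),"B-":(-.1,-.025)}.items():
    a=np.array([.4439+c[0]*.368+c[1]*.93,.3337+c[0]*.93-c[1]*.368,.012]);d=R.T@(a-t)
    r=np.hypot(d[0],d[1]);th=np.arctan2(r,d[2]);q=K[:2,2]+K[0,0]*th*d[:2]/r
    cv2.circle(im,tuple(int(v) for v in q),3,(0,0,255),-1)
cv2.imwrite("pics/w1m.png",im)
E
```

```text
time: 2.15
ee_pos: [0.4393, 0.3298, 0.2833]
eef_rot: [[0.361, 0.933, -0.001], [0.933, -0.361, -0.002], [-0.003, -0.0, -1.0]]
ft_force: [-0.4, 1.2, 0.9]
opening: 0.0857
t 2.15 pos [0.4393 0.3298 0.2833] yaw 68.84 need [-0.204  0.023  0.611] turn 0.005 F [-0.4  1.2  0.9] op 0.0857 q [-63.6 -52.3]
```

View pics/w1m.png

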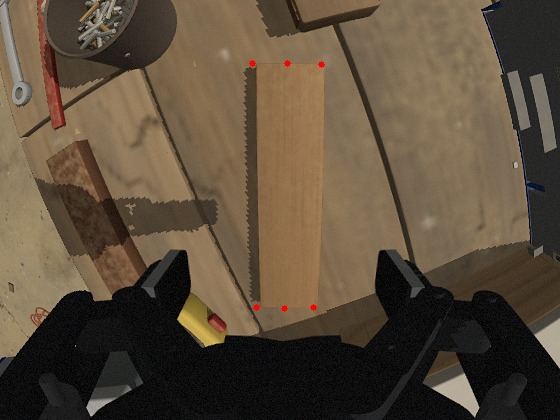

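Projected board corners (red dots) fall within 2–3 px of the board, which spans x≈258–322 and y≈63–308. The tape measure near (205,320) is clear of the left finger, so I'll descend.

```bash
python3 -m inch '[[0.8,[-0.1,0.02,0.1],0.005],[0.8,[-0.2,0.03,0.25],0.005],[0.8,[-0.2,0.03,0.45],0.005],[0.8,[-0.2,0.03,0.65],0.005],[0.8,[-0.2,0.03,0.8],0.005],[0.8,[-0.2,0.03,0.88],0.005],[0.8,[-0.2,0.03,0.9],0.005],[0.8,[-0.2,0.03,0.9],0.005]]' 20
python3 - <<'E'
from h import *
need(.4329,.3058,.174,68.4)
E
```

```text
time: 3.2
ee_pos: [0.4337, 0.3081, 0.1771]
eef_rot: [[0.366, 0.931, 0.0], [0.931, -0.366, 0.0], [0.0, 0.0, -1.0]]
ft_force: [0.2, -0.2, 0.2]
opening: 0.0681
t 3.2 pos [0.4337 0.3081 0.1771] yaw 68.52 need [-0.02   0.001  0.026] turn 0.001 F [ 0.2 -0.2  0.2] op 0.0681 q [-58.  -45.9]
```

```bash
python3 -m inch '[[0.7,[0,0,0.01],0],[0.5,[0,0,0.02],0],[0.4,[0,0,0.02],0],[0.3,[0,0,0.02],0],[0.3,[0,0,0.02],0],[0.3,[0,0,0.02],0]]' 20
python3 - <<'E'
from h import *
need(.4329,.3058,.174,68.4)
E
```

```text
time: 3.95
ee_pos: [0.4337, 0.3082, 0.175]
eef_rot: [[0.366, 0.931, 0.0], [0.931, -0.366, 0.001], [0.001, 0.0, -1.0]]
ft_force: [-1.4, -1.1, 10.9]
opening: 0.0491
t 3.95 pos [0.4337 0.3082 0.175 ] yaw 68.52 need [-0.021  0.001  0.008] turn 0.001 F [-1.4 -1.1 10.9] op 0.0491 q [-57.9 -45.7]
```

```bash
python3 -m inch '[[0.3,[0,0,-0.06],0],[0.3,[0,0,-0.16],0],[0.3,[0,0,-0.3],0],[0.3,[0,0,-0.5],0],[0.3,[0,0,-0.7],0],[0.3,[0,0,-0.88],0],[0.3,[0,0,-1],0],[0.3,[0,0,-1],0]]' 20
python3 - <<'E'
from h import *
need(.561,.237,.31,90.5)
cv2.imwrite("pics/s2.png",np.hstack([cams.capture("side")[120:400,150:450],cams.capture("top")[120:400,100:400]]))
E
```

```text
time: 4.95
ee_pos: [0.4337, 0.3081, 0.2954]
eef_rot: [[0.366, 0.931, 0.001], [0.931, -0.366, 0.002], [0.002, 0.0, -1.0]]
ft_force: [-1.0, 0.4, -0.9]
opening: 0.0492
t 4.95 pos [0.4337 0.3081 0.2954] yaw 68.53 need [-0.163  1.205 -0.121] turn -0.244 F [-1.   0.4 -0.9] op 0.0492 q [-63.7 -51.9]
```

View pics/s2.png

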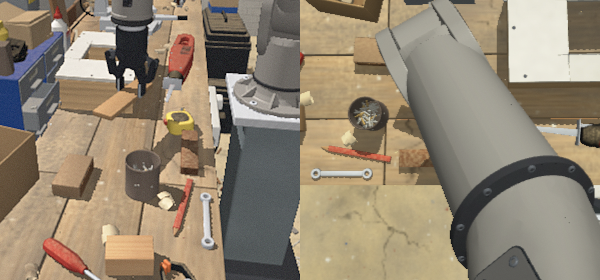

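```bash
python3 -m inch '[[0.3,[0,0.1,-0.08],-0.02],[0.3,[-0.02,0.25,-0.15],-0.06],[0.3,[-0.05,0.4,-0.15],-0.1],[0.3,[-0.09,0.57,-0.15],-0.15],[0.3,[-0.13,0.74,-0.15],-0.2],[0.3,[-0.15,0.88,-0.15],-0.24],[0.3,[-0.163,1,-0.15],-0.244],[0.3,[-0.163,1,-0.15],-0.244]]' 20
python3 - <<'E'
from h import *
need(.561,.237,.282,90.5)
cv2.imwrite("pics/s3.png",np.hstack([cv2.resize(cams.capture("side")[100:300,150:400],None,fx=1.6,fy=1.6),cv2.resize(cams.capture("wrist"),(400,320))]))
E
```

```text
time: 6.05
ee_pos: [0.5386, 0.2451, 0.3117]
eef_rot: [[-0.006, 1.0, -0.001], [1.0, 0.006, -0.001], [-0.001, -0.001, -1.0]]
ft_force: [-0.8, 0.2, -0.6]
opening: 0.0491
t 6.05 pos [0.5386 0.2451 0.3117] yaw 90.32 need [-0.069  0.186  0.247] turn -0.002 F [-0.8  0.2 -0.6] op 0.0491 q [-48.3 -19.8]
```

View pics/s3.png

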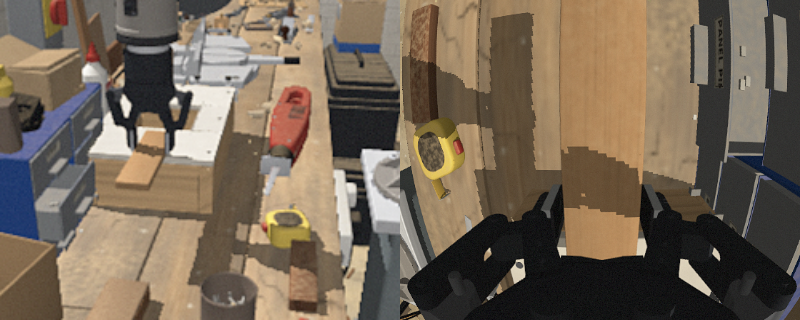

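```bash
python3 -m inch '[[0.3,[-0.04,0.1,0.1],-0.002],[0.3,[-0.07,0.186,0.2],-0.002],[0.3,[-0.07,0.186,0.25],-0.002],[0.3,[-0.07,0.186,0.3],-0.002],[0.3,[-0.07,0.186,0.35],-0.002],[0.3,[-0.07,0.186,0.4],-0.002],[0.3,[-0.07,0.186,0.45],-0.002],[0.3,[-0.07,0.186,0.45],-0.002]]' 20
python3 - <<'E'
from h import *
need(.561,.237,.258,90.5)
cv2.imwrite("pics/s4.png",np.hstack([cv2.resize(cams.capture("side")[100:300,150:400],None,fx=1.6,fy=1.6),cv2.resize(cams.capture("wrist"),(400,320))]))
E
```

```text
time: 7.15
ee_pos: [0.5603, 0.2376, 0.2579]
eef_rot: [[-0.012, 1.0, -0.0], [1.0, 0.012, -0.0], [-0.0, -0.0, -1.0]]
ft_force: [1.1, 1.9, 0.3]
opening: 0.0493
t 7.15 pos [0.5603 0.2376 0.2579] yaw 90.66 need [-0.005  0.006 -0.001] turn 0.002 F [1.1 1.9 0.3] op 0.0493 q [-44.9 -15.8]
```

View pics/s4.png

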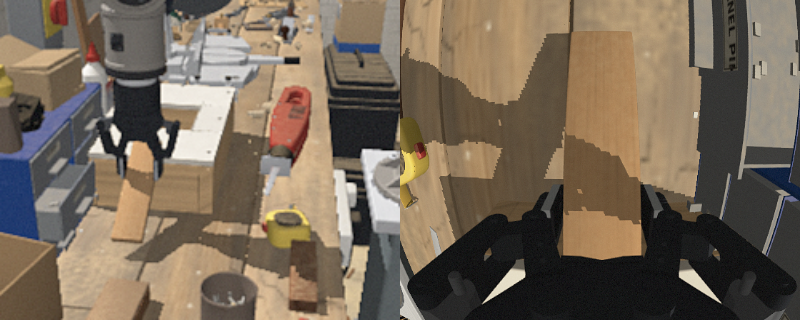

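The side view shows the board tipped about the pads with its long end down and towards the camera. In the wrist view its far end edge runs from about (239,41) to (328,43) in full-image pixels. I'll compute the tilt from that.

```bash
cat >> h.py <<'E'
def proj(p,X):
    K,R,t=[np.array(p[k]) for k in("intrinsics","attitude","xyz")]
    d=R.T@(np.array(X)-t);r=np.hypot(d[0],d[1]);th=np.arctan2(r,d[2]);return K[:2,2]+K[0,0]*th*d[:2]/r
E
python3 - <<'E'
from h import *
from station import sensors
s=sensors.state();p=cams.camera_params("wrist");R=np.array(s["eef_rot"])
piv=s["ee_pos"]-np.array([0,0,.169]);ax=R[:,0];w=R[:,1]
for L in (.125,.13,.135):
  for th in (0,15,20,25,30,35):
    c,n=np.cos(np.radians(th)),np.sin(np.radians(th))
    e=piv+ax*(L*c+.006*n)+np.array([0,0,-L*n+.006*c])
    print(L,th,proj(p,e-w*.025).round(),proj(p,e+w*.025).round())
E
```

```text
0.125 0 [222. -18.] [342. -18.]
0.125 15 [233.  11.] [331.  10.]
0.125 20 [235.  21.] [329.  21.]
0.125 25 [238.  32.] [326.  32.]
0.125 30 [240.  43.] [324.  43.]
0.125 35 [242.  55.] [322.  55.]
0.13 0 [222. -28.] [342. -28.]
0.13 15 [233.   3.] [331.   3.]
0.13 20 [236.  14.] [328.  14.]
0.13 25 [238.  26.] [326.  26.]
0.13 30 [241.  37.] [324.  37.]
0.13 35 [243.  49.] [322.  49.]
0.135 0 [222. -38.] [341. -38.]
0.135 15 [234.  -4.] [330.  -5.]
0.135 20 [237.   7.] [327.   7.]
0.135 25 [239.  20.] [325.  19.]
0.135 30 [241.  32.] [323.  32.]
0.135 35 [243.  44.] [321.  44.]
```

The tilt is about 30°, with the pivot 128 mm from the lower end. Now I'll raise the board clear and carry it over the hole.

```bash
python3 -m inch '[[0.3,[0,0,-0.1],0],[0.3,[0,0.01,-0.3],0],[0.3,[0,0.02,-0.55],0],[0.3,[-0.06,0.02,-0.8],0],[0.3,[-0.22,0.02,-0.95],0],[0.3,[-0.45,0.02,-0.96],0],[0.3,[-0.72,0.02,-0.96],0],[0.3,[-1,0.02,-0.96],0]]' 40
python3 -m inch '[[0.3,[-0.25,0.0,0],0],[0.3,[-0.5,0,0],0],[0.3,[-0.7,0,0],0],[0.3,[-0.85,0,0],0],[0.3,[-0.95,0,0],0],[0.3,[-1,0,0],0],[0.3,[-1,0,0],0]]'
python3 - <<'E'
from h import *
need(.5634,-.058,.37,90.5)
E
```

```text
time: 8.25
ee_pos: [0.5638, 0.1155, 0.3737]
eef_rot: [[-0.011, 1.0, -0.0], [1.0, 0.011, -0.0], [-0.0, -0.0, -1.0]]
ft_force: [0.6, -0.2, -0.1]
opening: 0.0484
time: 9.12
ee_pos: [0.5656, -0.0023, 0.3735]
eef_rot: [[-0.012, 1.0, -0.0], [1.0, 0.012, 0.0], [0.0, -0.0, -1.0]]
ft_force: [-0.1, 0.0, -0.4]
opening: 0.0486
t 9.12 pos [ 0.5656 -0.0023  0.3735] yaw 90.66 need [-0.464 -0.024  0.029] turn 0.002 F [-0.1  0.  -0.4] op 0.0486 q [-29.8   4.1]
```

```bash
python3 -m inch '[[0.3,[-0.12,-0.01,0],0],[0.3,[-0.3,-0.024,0],0],[0.3,[-0.42,-0.024,0],0],[0.3,[-0.464,-0.024,0],0.002],[0.3,[-0.464,-0.024,0.1],0.002],[0.3,[-0.464,-0.024,0.2],0.002],[0.3,[-0.464,-0.024,0.3],0.002],[0.3,[-0.464,-0.024,0.3],0.002]]'
python3 - <<'E'
from h import *
need(.5634,-.058,.277,90.5)
cv2.imwrite("pics/s5.png",np.hstack([cv2.resize(cams.capture("side")[100:300,150:400],None,fx=1.6,fy=1.6),cv2.resize(cams.capture("wrist"),(400,320))]))
E
```

```text
time: 10.12
ee_pos: [0.5631, -0.0577, 0.3362]
eef_rot: [[-0.009, 1.0, -0.002], [1.0, 0.009, -0.0], [-0.0, -0.002, -1.0]]
ft_force: [0.1, 0.3, 0.4]
opening: 0.0488
t 10.12 pos [ 0.5631 -0.0577  0.3362] yaw 90.5 need [-0.002  0.004  0.493] turn 0.0 F [0.1 0.3 0.4] op 0.0488 q [-24.1  11.6]
```

View pics/s5.png

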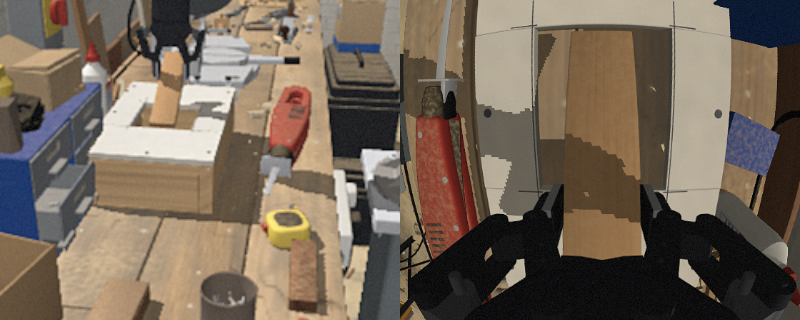

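The board is centred in the hole. Its lower end (wrist row ≈29) is only just inside the far rim (row ≈26), so I'll back off 2 mm and descend.

```bash
python3 -m inch '[[0.3,[-0.02,0,0.02],0],[0.3,[-0.02,0,0.1],0],[0.3,[-0.02,0,0.2],0],[0.3,[-0.02,0,0.3],0],[0.3,[-0.02,0,0.4],0],[0.3,[-0.02,0,0.47],0],[0.3,[-0.02,0,0.48],0]]'
python3 - <<'E'
from h import *
need(.563,0.0,.254,90.5)
E
```

```text
time: 11.1
ee_pos: [0.5632, -0.0604, 0.2792]
eef_rot: [[-0.008, 1.0, -0.001], [1.0, 0.008, -0.0], [-0.0, -0.001, -1.0]]
ft_force: [-0.2, -0.5, 0.3]
opening: 0.049
t 11.1 pos [ 0.5632 -0.0604  0.2792] yaw 90.48 need [0.504 0.002 0.21 ] turn -0.0 F [-0.2 -0.5  0.3] op 0.049 q [-21.8  14.6]
```

```bash
python3 -m inch '[[0.3,[0.06,0,0.02],0],[0.3,[0.16,0,0.06],0],[0.3,[0.27,0,0.1],0],[0.3,[0.38,0,0.15],0],[0.3,[0.46,0,0.19],0],[0.3,[0.5,0,0.21],0],[0.3,[0.5,0,0.21],0]]'
python3 - <<'E'
from h import *
need(.563,0.0,.224,90.5)
E
```

```text
time: 11.98
ee_pos: [0.5629, -0.0002, 0.2545]
eef_rot: [[-0.009, 1.0, -0.0], [1.0, 0.009, -0.0], [-0.0, -0.0, -1.0]]
ft_force: [0.2, -0.4, -0.2]
opening: 0.0484
t 11.97 pos [ 5.629e-01 -2.000e-04  2.545e-01] yaw 90.5 need [0.002 0.001 0.255] turn -0.0 F [ 0.2 -0.4 -0.2] op 0.0484 q [-26.8   9.4]
```

Still free of contact. Next I'll reduce the grip to 20 N and go down, letting the bench flatten the board a little.

```bash
python3 -m inch '[[0.3,[0,0,0.03],0],[0.3,[0,0,0.08],0],[0.3,[0,0,0.13],0],[0.3,[0,0,0.18],0],[0.3,[0,0,0.23],0],[0.3,[0,0,0.26],0],[0.3,[0,0,0.26],0]]' 20
python3 - <<'E'
from h import *
need(.563,-.0354,.225,90.5)
cv2.imwrite("pics/s6.png",np.hstack([cv2.resize(cams.capture("side")[100:300,150:400],None,fx=1.6,fy=1.6),cv2.resize(cams.capture("wrist"),(400,320))]))
E
```

```text
time: 12.85
ee_pos: [0.5629, -0.0007, 0.2234]
eef_rot: [[-0.008, 1.0, -0.0], [1.0, 0.008, -0.0], [-0.0, -0.0, -1.0]]
ft_force: [-0.2, -1.8, 3.7]
opening: 0.0487
t 12.85 pos [ 0.5629 -0.0007  0.2234] yaw 90.46 need [-0.29  -0.002 -0.013] turn -0.0 F [-0.2 -1.8  3.7] op 0.0487 q [-25.4  10.9]
```

View pics/s6.png

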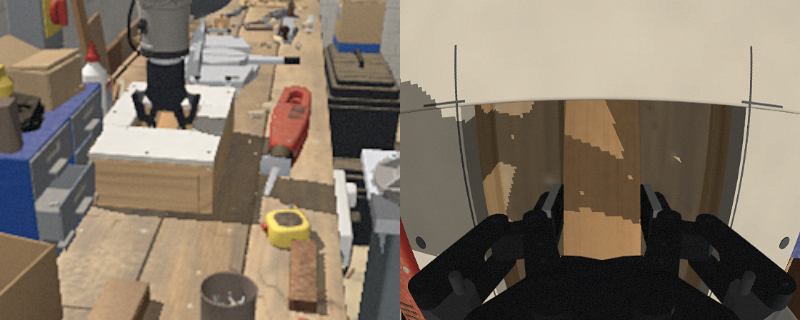

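The board has gone in under the far rim, and the bench contact reads 3.7 N. Now I'll shift it back −y so the upper end laps behind the near rim.

```bash
python3 -m inch '[[0.3,[-0.03,0,-0.01],0],[0.3,[-0.08,0,-0.012],0],[0.3,[-0.14,0,-0.012],0],[0.3,[-0.2,0,-0.012],0],[0.3,[-0.26,0,-0.012],0],[0.3,[-0.29,0,-0.012],0],[0.3,[-0.29,0,-0.012],0]]'
python3 - <<'E'
from h import *
need(.563,-.0354,.258,90.5)
E
```

```text
time: 13.82
ee_pos: [0.5632, -0.0358, 0.225]
eef_rot: [[-0.008, 1.0, 0.0], [1.0, 0.008, -0.0], [-0.0, 0.0, -1.0]]
ft_force: [0.2, -1.2, 2.4]
opening: 0.049
t 13.82 pos [ 0.5632 -0.0358  0.225 ] yaw 90.44 need [ 0.003 -0.001 -0.275] turn -0.001 F [ 0.2 -1.2  2.4] op 0.049 q [-21.8  14.4]
```

```bash
python3 -m inch '[[0.3,[0,0,-0.03],0],[0.3,[0,0,-0.07],0],[0.3,[0,0,-0.11],0],[0.3,[0,0,-0.15],0],[0.3,[0,0,-0.19],0],[0.3,[0,0,-0.22],0],[0.3,[0,0,-0.24],0],[0.3,[0,0,-0.24],0]]'
python3 - <<'E'
from h import *
need(.563,-.0354,.258,90.5)
E
```

```text
time: 14.82
ee_pos: [0.5631, -0.0356, 0.2539]
eef_rot: [[-0.008, 1.0, -0.0], [1.0, 0.008, -0.0], [-0.0, -0.0, -1.0]]
ft_force: [-1.9, -1.2, -7.1]
opening: 0.0489
t 14.82 pos [ 0.5631 -0.0356  0.2539] yaw 90.46 need [ 0.001 -0.001 -0.035] turn -0.0 F [-1.9 -1.2 -7.1] op 0.0489 q [-23.1  13. ]
```

```bash
python3 -m inch '[[0.3,[0,0,-0.01],0],[0.3,[0,0,-0.02],0],[0.3,[0,0,-0.03],0],[0.3,[0,0,-0.035],0],[0.3,[0,0,-0.035],0]]'
python3 - <<'E'
from h import *
need(.563,-.0354,.258,90.5)
cv2.imwrite("pics/s7.png",np.hstack([cv2.resize(cams.capture("top")[80:240,290:510],None,fx=1.8,fy=2),cv2.resize(cams.capture("wrist"),(400,320))]))
E
```

```text
time: 15.45
ee_pos: [0.5632, -0.0354, 0.258]
eef_rot: [[-0.008, 1.0, 0.0], [1.0, 0.008, -0.0], [-0.0, 0.0, -1.0]]
ft_force: [-1.3, -4.3, -6.8]
opening: 0.0489
t 15.45 pos [ 0.5632 -0.0354  0.258 ] yaw 90.47 need [ 0.    -0.001 -0.   ] turn -0.0 F [-1.3 -4.3 -6.8] op 0.0489 q [-23.3  12.8]
```

View pics/s7.png

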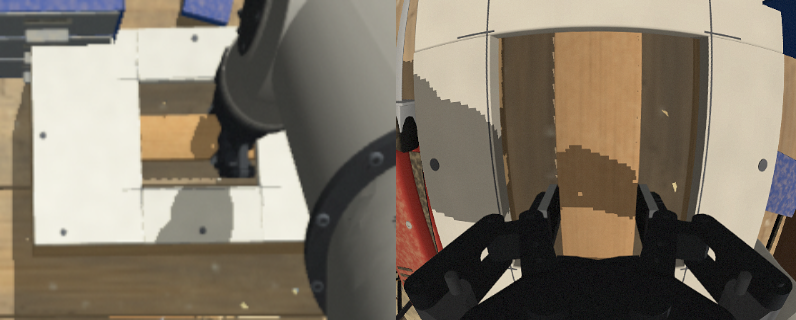

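The wrist view shows the board nearly level: about 86 px wide at the far rim, the same as when it was held flat earlier. It is parallel to the cut-out's long edges. I'll pull up in small steps until the force stiffens.

```bash
python3 -m inch '[[0.3,[0,0,-0.01],0],[0.3,[0,0,-0.01],0],[0.3,[0,0,-0.01],0]]' | grep -E "pos|force"
python3 -m inch '[[0.3,[0,0,-0.01],0],[0.3,[0,0,-0.01],0],[0.3,[0,0,-0.01],0]]' | grep -E "pos|force"
python3 - <<'E'
from h import *
from station import sensors
need(.563,-.0354,.258,90.5)
s=sensors.state();p=cams.camera_params("wrist");R=np.array(s["eef_rot"])
im=cams.capture("wrist")
# expected pixel width of the board at image row 45 vs tilt (top face edges)
piv=s["ee_pos"]-np.array([0,0,.169])
for th in (-4,0,4,8,12):
    c,n=np.cos(np.radians(th)),np.sin(np.radians(th))
    E=[[proj(p,piv+R[:,0]*(L*c+.006*n)+np.array([0,0,-L*n+.006*c])+R[:,1]*w) for L in np.linspace(.02,.13,200)] for w in(-.025,.025)]
    E=np.array(E);o=[]
    for row in (50,120,200): o+= [np.interp(row,e[::-1,1],e[::-1,0]).round(1) for e in E]
    print(th,o)
for row in (50,120,200):
    g=cv2.GaussianBlur(im,(3,3),0)[row].astype(float);d=np.abs(g[2:]-g[:-2]).sum(1)
    print(row,[200+1+int(np.argmax(d[200:250])),310+1+int(np.argmax(d[310:360]))])
cv2.imwrite("pics/w8.png",im)
E
```

```text
ee_pos: [0.5631, -0.0353, 0.2585]
ft_force: [3.1, -5.7, -22.7]
ee_pos: [0.5631, -0.0352, 0.2591]
ft_force: [9.5, -4.9, -34.1]
t 16.3 pos [ 0.5631 -0.0352  0.2591] yaw 90.5 need [-0.002 -0.001  0.009] turn -0.0 F [  9.5  -4.9 -34.1] op 0.0488 q [-23.4  12.7]
-4 [np.float64(216.9), np.float64(346.8), np.float64(218.1), np.float64(345.6), np.float64(221.9), np.float64(342.0)]
0 [np.float64(220.0), np.float64(343.8), np.float64(220.3), np.float64(343.5), np.float64(222.9), np.float64(341.0)]
4 [np.float64(223.0), np.float64(340.9), np.float64(222.3), np.float64(341.6), np.float64(223.8), np.float64(340.1)]
8 [np.float64(225.7), np.float64(338.2), np.float64(224.2), np.float64(339.7), np.float64(224.7), np.float64(339.2)]
12 [np.float64(228.4), np.float64(335.6), np.float64(226.0), np.float64(338.0), np.float64(225.5), np.float64(338.4)]
50 [219, 343]
120 [221, 343]
200 [223, 340]
```

The pixel widths (124, 122, 117) match zero tilt, and the force has stiffened, so the board is flush. I'll ease off to a light pull and firm up the grip.

```bash
python3 -m inch '[[0.3,[0,0,0.008],0],[0.3,[0,0,0.008],0],[0.3,[0,0,0.008],0],[0.3,[0,0,0.008],0]]' 40 | grep -E "pos|force"
python3 -m inch '[[0.3,[0,0,0],0],[0.3,[0,0,0],0],[0.3,[0,0,0],0],[0.3,[0,0,0],0]]' | grep -E "pos|force"
python3 - <<'E'
from h import *
need(.563,-.0354,.258,90.5)
im=cams.capture("wrist")
for row in (50,120,200):
    g=cv2.GaussianBlur(im,(3,3),0)[row].astype(float);d=np.abs(g[2:]-g[:-2]).sum(1)
    print(row,[201+int(np.argmax(d[200:250])),311+int(np.argmax(d[310:360]))])
E
```

```text
ee_pos: [0.563, -0.0352, 0.259]
ft_force: [3.5, -4.7, -19.2]
ee_pos: [0.5631, -0.0352, 0.259]
ft_force: [3.6, -3.0, -19.5]
t 17.35 pos [ 0.5631 -0.0352  0.259 ] yaw 90.49 need [-0.001 -0.     0.009] turn -0.0 F [  3.6  -3.  -19.5] op 0.0484 q [-23.4  12.8]
50 [219, 343]
120 [221, 343]
200 [223, 340]
```

```bash
python3 -m inch '[[0.3,[0,0,0.005],0],[0.3,[0,0,0.005],0],[0.3,[0,0,0.005],0],[0.3,[0,0,0.005],0]]' | grep -E "pos|force"
python3 -m inch '[[0.3,[0,0,0],0],[0.3,[0,0,0],0],[0.3,[0,0,0],0],[0.3,[0,0,0],0]]' | grep -E "pos|force|opening"
```

```text
ee_pos: [0.5632, -0.0352, 0.2589]
ft_force: [-0.8, -2.2, -6.7]
ee_pos: [0.5632, -0.0351, 0.2589]
ft_force: [-1.2, -0.7, -3.9]
opening: 0.0484
```

The pull has dropped to about 4 N, so I'll add a bit back for margin.

```bash
python3 -m inch '[[0.3,[0,0,-0.003],0],[0.3,[0,0,-0.003],0],[0.3,[0,0,-0.003],0],[0.3,[0,0,-0.003],0]]' | grep -E "pos|force"
python3 -m inch '[[0.3,[0,0,0],0],[0.3,[0,0,0],0],[0.3,[0,0,0],0],[0.3,[0,0,0],0],[0.3,[0,0,0],0],[0.3,[0,0,0],0]]' | grep -E "pos|force|opening"
```

```text
ee_pos: [0.5632, -0.0351, 0.259]
ft_force: [4.7, 0.1, -14.9]
ee_pos: [0.5632, -0.0351, 0.259]
ft_force: [4.7, 0.0, -19.8]
opening: 0.0485
```

```bash
python3 -m inch '[[0.3,[0,0,0.001],0],[0.3,[0,0,0.001],0],[0.3,[0,0,0.001],0],[0.3,[0,0,0.001],0],[0.3,[0,0,0.001],0],[0.3,[0,0,0.001],0],[0.3,[0,0,0.001],0],[0.3,[0,0,0.001],0]]' | grep -E "time|pos|force|opening"
python3 - <<'E'
from h import *
im=cams.capture("wrist")
for row in (50,120,200):
    g=cv2.GaussianBlur(im,(3,3),0)[row].astype(float);d=np.abs(g[2:]-g[:-2]).sum(1)
    print(row,[201+int(np.argmax(d[200:250])),311+int(np.argmax(d[310:360]))])
from station import workorder
print(workorder.finish_job())
E
```

```text
time: 20.65
ee_pos: [0.5632, -0.0352, 0.259]
ft_force: [5.0, 2.9, -17.8]
opening: 0.0483
50 [219, 343]
120 [221, 343]
200 [223, 340]
the job is handed in; nothing more can be done
None
```

The board is through the cut-out and held flat against the underside of the plasterboard, and I handed the job in at about 20.7 s. The system gave no verdict, so what follows is from my own checks.

**What I did:** I gripped the board about 28 mm off centre and tipped it roughly 30° in the pads against the panel's edge. It then went through the hole long end first. The bench and the underside of the plasterboard levelled it as I pulled up.

**Last checks:**
- **Level:** the board's edges in the wrist picture match zero tilt within about a pixel.
- **Alignment:** the tool is within 0.1° of the panel's measured direction, and the board's edges run parallel to the cut-out's.
- **Centring:** the pad position puts the board's centre within a few mm of the cut-out's centre, so each end laps about 30 mm.
- **Hold:** the grip was 40 N and the fingers stayed at 48 mm on the board. The upward pull read 18 N at the end.
- **Bystanders:** the planned path kept clear of all of them and I felt no unexpected contact. I did not measure their positions again at the end.

**What was less certain:**
- **Hidden ends:** the board's ends were out of sight behind the panel, so the lap is worked out from the grip position, not seen.
- **Pull strength:** the pull changed sharply with sub-millimetre moves, reading 4 to 34 N while I trimmed it. I finished with more pull than a truly light one, and it still wandered by about 2 N.

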